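# Pack the hand press with spacers and hold it shut

### The arm

A 6-joint arm with a two-finger parallel gripper is mounted at the origin on a cart in front of the work surface, level with it; the furniture and walls round the work are solid. World frame = base frame: x ahead of the robot, y to its left, z up, the work surface at z = 0. Lengths are in m, angles in rad, forces in N, time in s.
With the tool pointing down it reaches from about 0.375 to 0.75 m from the base axis. Payload 9 kg.
Tool frame: the origin (TCP) lies at the very end of the fingers, on their centre line; the grasp point (between the pads) lies 19 mm behind it; z points along the fingers, y is the line along which they close (so a half turn about z gives the same grasp; the last joint's range is limited). The gripper opens to 85 mm and grips with 20 to 120 N. Pads are 22 mm wide; open, the fingers measure 114 mm over their backs; the gripper's body (76 mm by 85 mm) begins 54 mm behind the grasp point. The pads swing forward as they close: fully open they stand 13 mm farther back than shut.
Start: joints at [-1.461, 0.104, 0.097, 1.564, 0, 1.353], TCP at [0.193, -0.568, 0.231] pointing down, gripper open.
Joint ranges: [-2.99, 2.99], [-0.84, 1.86], [-1.1, 1.16], [-1.84, 2.11], [-1.51, 1.56], [-3.14, 3.14]. Speed limits (rad/s): [2.22, 2.22, 2.57, 3.14, 3.14, 3.14].

### API

Orientations are given as [roll, pitch, yaw] about the fixed x, y, z axes, in that order (R = Rz(yaw) Ry(pitch) Rx(roll)).
In Python, from cell import * gives the robot as it stands.
- The arm moves only by the tool carry_out, never from a script. Its argument "commands" is a list that holds one entry, the list of rows, each a list of 4 numbers: the shift along the world's x, y, z in m, then the turn about the world's z in degrees. A call has 1 to 5 rows; each row shifts and turns the commanded pose from where the row before left it; what a row does not reach is not made up. A row lasts 1/10 s, in which the tool goes at most 50 mm and 8.59 degrees, less where a joint would pass 70% of its speed; a pose out of reach is approached as far as the arm can. A call is refused whole if a number of a shift passes 0.05 or a number of a turn 8.59, either way. A call with a gripper value outside its range is refused whole. "grip" is the opening, from 0 (shut) to 1 (fully open), set as the call begins (left out, the last holds). The fingers move at their own pace and stop on an object; the grip force is fixed at half the most. Time passes only in rows, so rows that do not move let the fingers close. It gives the time, the measured TCP pose, the force, the opening and the grip force at its end, in the units of the state.
- observe(): the state, without advancing time (a new reading comes with each control period).
- read_camera(name): name is "scene" or "top"; returns the picture (400x640x3 uint8, blue, green, red); there is no depth.
- camera_params(name): a dict with "mtx" (3x3 intrinsics, pixels), "dist_coeffs" ([k1, k2, p1, p2, k3] as OpenCV has them; the pictures are not rectified), "R" (3x3) and "t" (3): a world point X has camera coordinates R X + t. Camera axes: x right, y down, z forward; pixel columns grow to the right and rows downward; lengths in m; the calibration is good to about 2 mm. A picture is of the moment at which its call begins. camera_params takes no time and is no camera call.
- job_done(): hands the job in; it is judged then, once.
The state is a dict: "time_s": time; "q": joint angles; "joint_vel": joint speeds; "joint_efforts": joint torques, N m; "position": TCP position; "ee_rot": TCP orientation; "wrist_force": force on the tool from outside, world axes, zero at the start; "ft_torque": the same for the moment, N m; "opening": opening from 0.0 (shut) to 1.0 (fully open); "grip_force": force on a finger pad.
Only numpy, scipy, OpenCV 4.12 (cv2) and the standard library are available. Lean on these libraries where they do the work, as an engineer would, in place of code of your own. Each camera call takes 0.05 s, during which the arm holds its last target. There are 200 camera calls.

### The job

The jaw of the little blue hand press has only a short stroke, so pack its gap: take the yellow-topped spacers out of the wooden rack and stand them upright, face to face, in the gap between the red jaw and the black anvil, adding one at a time until the jaw can be squeezed firmly onto the stack before it runs out of stroke. Finish while still holding the sprung jaw squeezed tight against the stack with the fingers, not letting go; leave the spacers you do not need standing in the rack, and do not disturb the glass beaker and the dropper bottle.

Things in the scene. Friction and masses are not known exactly. Their poses are not given: they have to be found in the camera images.
- press: Blue press bed fixed to the table, 60 (x) x 150 (y) x 14 mm. Origin: centre of its underside; z up; y runs along the bed, from the red jaw (at -y) to the black anvil (at +y). The flat top, 14 mm up, is the floor of the gap. Steel guide lips 5 mm high run along both sides of the gap, leaving 40 mm between them (x = -20 to +20 mm). Behind the jaw, low parts (block and rods) at y = -72 to -42 mm reach 15 mm above the bed's top.
- jaw (a joint): Travel of the sprung sliding jaw along the bed's +y towards the anvil: 0 = fully open (rest), 0.014 m = end of stroke. A light spring (1.2 N open, 2 N at the end) and a little friction drive it back open when it is let go.
- jaw_face (a point): Foot of the inner face of the jaw's upright red plate, on the bed's top, axes as the bed's; it rides with the jaw (at y = -30 mm of the bed's frame with the jaw open). The plate is 28 (x) x 8 (y) x 45 mm: it extends 8 mm to -y from this face, its top 46 mm above the bed's top; a low carriage block 14 mm high reaches 4 mm farther to -y.
- anvil: Upright black plate bolted to the bed (fixed), 28 (x) x 8 (y) x 46 mm, axes as the bed's. Origin: foot of its inner face (which faces the jaw), on the bed's top; the plate extends 8 mm to +y from there, with a foot 7 mm high (bolt to 11 mm) reaching 34 mm to +y. Where it stands along the bed differs: the gap between it and the open jaw is 24 to 43 mm, so two or three spacers are needed.
- rack: Wooden rack fixed to the table, 56 (x) x 124 (y) x 18 mm, origin at the centre of its underside. Four slots in a row along y, at y = -42, -14, 14 and 42 mm, 10 mm deep (slot floor 8 mm above the table), about 37 mm (x) by 12 mm (y).
- spacer_1: Spacer: an upright plate 34 (x) x 10 (y) x 50 mm, aluminium with the top 16 mm yellow, 36 to 63 g, loose. Origin: centre of its underside; z up, y through its 10 mm thickness. It starts standing in a slot of the rack, 42 mm of it above the rack's top; it is 3 mm wider to each side than jaw and anvil, so it can be gripped across its 34 mm width both in the rack and in the gap.
- spacer_2: Spacer: an upright plate 34 (x) x 10 (y) x 50 mm, aluminium with the top 16 mm yellow, 36 to 63 g, loose. Origin: centre of its underside; z up, y through its 10 mm thickness. It starts standing in a slot of the rack, 42 mm of it above the rack's top; it is 3 mm wider to each side than jaw and anvil, so it can be gripped across its 34 mm width both in the rack and in the gap.
- spacer_3: Spacer: an upright plate 34 (x) x 10 (y) x 50 mm, aluminium with the top 16 mm yellow, 36 to 63 g, loose. Origin: centre of its underside; z up, y through its 10 mm thickness. It starts standing in a slot of the rack, 42 mm of it above the rack's top; it is 3 mm wider to each side than jaw and anvil, so it can be gripped across its 34 mm width both in the rack and in the gap.
- spacer_4: Spacer: an upright plate 34 (x) x 10 (y) x 50 mm, aluminium with the top 16 mm yellow, 36 to 63 g, loose. Origin: centre of its underside; z up, y through its 10 mm thickness. It starts standing in a slot of the rack, 42 mm of it above the rack's top; it is 3 mm wider to each side than jaw and anvil, so it can be gripped across its 34 mm width both in the rack and in the gap.
- beaker_left: Glass beaker, 75 x 68 x 82 mm, loose bystander; origin at the centre of its underside.
- dropper_1: Brown dropper bottle, 33 mm across, 94 mm high, loose bystander; origin at the centre of its underside.

How it is judged:
On the way:
1. a first spacer stands upright in the gap, let go ((((x of spacer_1 in the frame of press between -0.007 and 0.007 m and y of spacer_1 in the frame of press between -0.03 and 0.016 m and z of spacer_1 in the frame of press between 0.011 and 0.018 m and angle between spacer_1's own z axis and vertical below 0.13 rad and angle between the y axis of spacer_1 and the y axis of press, either way round below 0.13 rad) and contact force between the fingers and spacer_1 below 0.1 N) or ((x of spacer_2 in the frame of press between -0.007 and 0.007 m and y of spacer_2 in the frame of press between -0.03 and 0.016 m and z of spacer_2 in the frame of press between 0.011 and 0.018 m and angle between spacer_2's own z axis and vertical below 0.13 rad and angle between the y axis of spacer_2 and the y axis of press, either way round below 0.13 rad) and contact force between the fingers and spacer_2 below 0.1 N) or ((x of spacer_3 in the frame of press between -0.007 and 0.007 m and y of spacer_3 in the frame of press between -0.03 and 0.016 m and z of spacer_3 in the frame of press between 0.011 and 0.018 m and angle between spacer_3's own z axis and vertical below 0.13 rad and angle between the y axis of spacer_3 and the y axis of press, either way round below 0.13 rad) and contact force between the fingers and spacer_3 below 0.1 N) or ((x of spacer_4 in the frame of press between -0.007 and 0.007 m and y of spacer_4 in the frame of press between -0.03 and 0.016 m and z of spacer_4 in the frame of press between 0.011 and 0.018 m and angle between spacer_4's own z axis and vertical below 0.13 rad and angle between the y axis of spacer_4 and the y axis of press, either way round below 0.13 rad) and contact force between the fingers and spacer_4 below 0.1 N))), for 0.2 s.
At the end, for the whole second after the job is handed in: Fingers press the red jaw plate (over 3 N); jaw presses stack and stack presses anvil, over 4 N each. Every spacer stands on the bed in the gap (within 7 mm of the centre line, 0.13 rad of upright and of square, broad faces to jaw and anvil) or upright in the rack ((contact force between jaw and spacer_1 above 4 N or contact force between jaw and spacer_2 above 4 N or contact force between jaw and spacer_3 above 4 N or contact force between jaw and spacer_4 above 4 N) and (contact force between anvil and spacer_1 above 4 N or contact force between anvil and spacer_2 above 4 N or contact force between anvil and spacer_3 above 4 N or contact force between anvil and spacer_4 above 4 N) and contact force between the fingers and jaw above 3 N and ((x of spacer_1 in the frame of press between -0.007 and 0.007 m and y of spacer_1 in the frame of press between -0.03 and 0.016 m and z of spacer_1 in the frame of press between 0.011 and 0.018 m and angle between spacer_1's own z axis and vertical below 0.13 rad and angle between the y axis of spacer_1 and the y axis of press, either way round below 0.13 rad) or (horizontal distance between spacer_1 and rack below 0.055 m and angle between spacer_1's own z axis and vertical below 0.15 rad and height (world z) of spacer_1 below 0.014 m)) and ((x of spacer_2 in the frame of press between -0.007 and 0.007 m and y of spacer_2 in the frame of press between -0.03 and 0.016 m and z of spacer_2 in the frame of press between 0.011 and 0.018 m and angle between spacer_2's own z axis and vertical below 0.13 rad and angle between the y axis of spacer_2 and the y axis of press, either way round below 0.13 rad) or (horizontal distance between spacer_2 and rack below 0.055 m and angle between spacer_2's own z axis and vertical below 0.15 rad and height (world z) of spacer_2 below 0.014 m)) and ((x of spacer_3 in the frame of press between -0.007 and 0.007 m and y of spacer_3 in the frame of press between -0.03 and 0.016 m and z of spacer_3 in the frame of press between 0.011 and 0.018 m and angle between spacer_3's own z axis and vertical below 0.13 rad and angle between the y axis of spacer_3 and the y axis of press, either way round below 0.13 rad) or (horizontal distance between spacer_3 and rack below 0.055 m and angle between spacer_3's own z axis and vertical below 0.15 rad and height (world z) of spacer_3 below 0.014 m)) and ((x of spacer_4 in the frame of press between -0.007 and 0.007 m and y of spacer_4 in the frame of press between -0.03 and 0.016 m and z of spacer_4 in the frame of press between 0.011 and 0.018 m and angle between spacer_4's own z axis and vertical below 0.13 rad and angle between the y axis of spacer_4 and the y axis of press, either way round below 0.13 rad) or (horizontal distance between spacer_4 and rack below 0.055 m and angle between spacer_4's own z axis and vertical below 0.15 rad and height (world z) of spacer_4 below 0.014 m))); the arm keeps its last pose, push and grip.
It fails at once if the beaker or the dropper bottle is moved more than 3 cm or tipped over (distance of any of beaker_left, dropper_1 from where it was at the start of the episode above 0.03 m or angle between any of beaker_left, dropper_1's own z axis and vertical above 0.5 rad).
It also fails if it takes over 72 s, if anything falls off the work surface, if the arm or the gripper's body presses on something with over 40 N, if the wrist force passes 120 N, or if a joint passes its speed limit or range.

## Working session

There is one attempt and no reset: what is moved stays moved. The work goes in short steps, Python scripts to look and compute and a tool call to move; the robot and the scene stay as the last step left them, time stands still between calls to the robot, and variables do not carry over. Pictures are saved under pics/ and viewed, at most 12 in all, crops included, and the job is handed in when it is done.

Besides the shell and the picture viewer there is one more tool, called after ">>>" as a command line: name --argument value ..., lists and objects as JSON in quotes. carry_out: Moves the arm, as the interface text tells. Its arguments: {"type":"object","properties":{"commands":{"type":"array"},"grip":{"type":"number"}},"required":["commands"]}

```bash
mkdir -p pics; python3 - <<'E'
from cell import *
import cv2
s=observe();print(s)
for n in("top","scene"):
    cv2.imwrite(f"pics/{n}0.png",read_camera(n)); p=camera_params(n); print(n,p)
E
```

```text
{'time_s': 0.0, 'q': array([-1.46069051e+00,  1.04697313e-01,  9.64663827e-02,  1.56388168e+00,
        1.77855776e-05,  1.35311185e+00]), 'joint_vel': array([ 1.46322175e-03, -5.65096667e-04,  3.09727347e-04, -7.77848018e-04,
       -3.15288270e-04,  5.48479826e-05]), 'joint_efforts': array([-9.99716030e-04, -5.56937206e+01,  5.03640103e+01,  1.74999260e-02,
       -3.52202278e-04, -1.27963875e-05]), 'position': array([ 0.1931576 , -0.56771538,  0.23052189]), 'ee_rot': array([-3.14031128e+00, -3.01641646e-04,  3.27790089e-01]), 'wrist_force': array([0.02222681, 0.16907427, 0.63686291]), 'ft_torque': array([-0.03503345,  0.01665308, -0.00653035]), 'grip_force': 0.0, 'opening': 0.9973669596893632}
top {'mtx': array([[397.41197738,   0.        , 315.57674159],
       [  0.        , 397.41197738, 204.27082472],
       [  0.        ,   0.        ,   1.        ]]), 'dist_coeffs': array([0.0053918, 0.       , 0.       , 0.       , 0.       ]), 'R': array([[-0.04886199, -0.99879502, -0.00458506],
       [-0.97061527,  0.04856534, -0.23568495],
       [ 0.23562363, -0.00706571, -0.9718187 ]]), 't': array([0.06873513, 0.56850664, 0.80301226])}
scene {'mtx': array([[471.14158527,   0.        , 314.46324772],
       [  0.        , 471.14158527, 200.44159967],
       [  0.        ,   0.        ,   1.        ]]), 'dist_coeffs': array([0.01383468, 0.        , 0.        , 0.        , 0.        ]), 'R': array([[-0.81475971, -0.57963489,  0.0137841 ],
       [-0.36390217,  0.49271923, -0.79044479],
       [ 0.45137769, -0.64903864, -0.61237818]]), 't': array([0.48781493, 0.20824256, 0.87644883])}
```

View pics/top0.png

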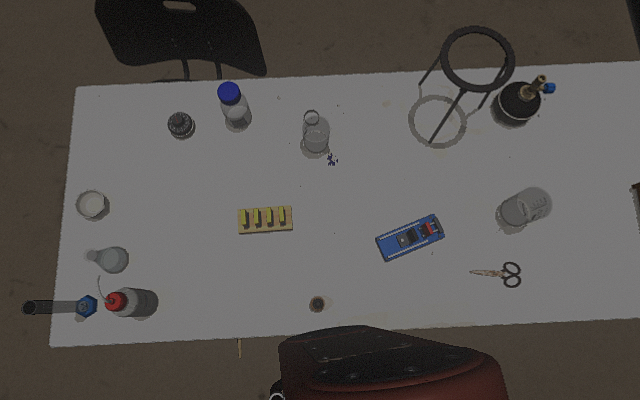

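View pics/scene0.png

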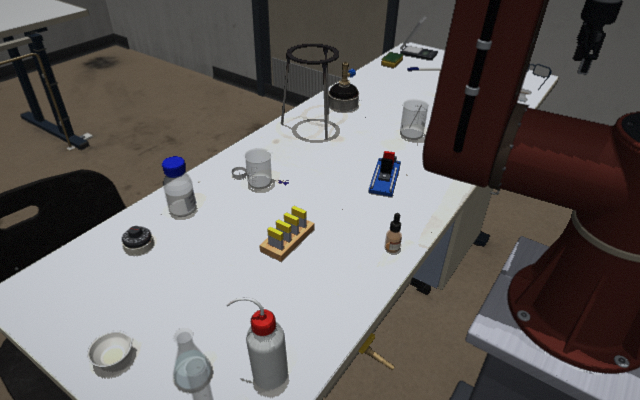

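The top view shows the rack at about (266,219), the press at (410,237) with the red jaw at its right end (432,228), and the dropper at (317,303). In the scene view the rack is at about (288,238) and the press at (386,172). I'll enlarge both.

```bash
python3 - <<'E'
import cv2,numpy as np
a=cv2.imread("pics/top0.png");b=cv2.imread("pics/scene0.png")
f=lambda i,x,y,w,h:cv2.resize(i[y:y+h,x:x+w],None,fx=8,fy=8,interpolation=cv2.INTER_CUBIC)
cv2.imwrite("pics/c1.png",cv2.convertScaleAbs(np.vstack([f(a,365,208,90,37),f(a,365,245,90,20),][:2]),alpha=1.6))
cv2.imwrite("pics/c2.png",cv2.convertScaleAbs(f(a,230,200,72,40),alpha=1.3))
cv2.imwrite("pics/c3.png",cv2.convertScaleAbs(np.hstack([f(b,362,145,45,55),f(b,255,204,55,55)]),alpha=1.3))
E
```

```text
(no output)
```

View pics/c1.png

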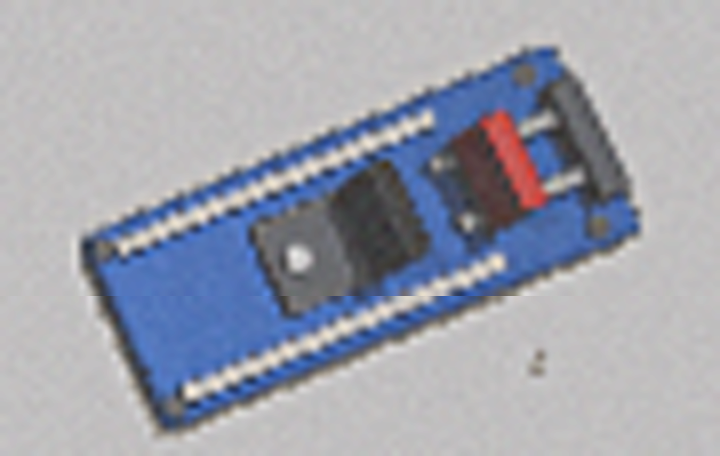

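View pics/c2.png

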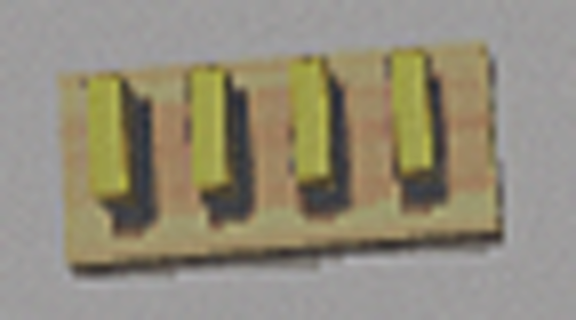

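View pics/c3.png

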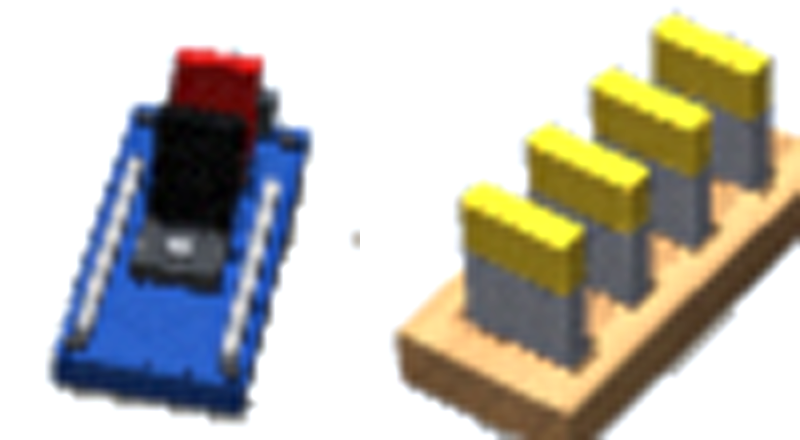

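The crops show these corners. Press, top view: bed corners (85,240), (550,50), (640,210), (160,415), jaw inner top edge (482,118)-(525,207), anvil inner top edge (392,160)-(430,238). The gap looks like about 27 mm, so two spacers. Next I fit the poses.

```bash
cat > h.py <<'E'
from cell import *
import cv2,numpy as np
from scipy.optimize import least_squares
P={n:camera_params(n) for n in("top","scene")}
def proj(n,X):
    p=P[n];return cv2.projectPoints(np.array(X,float).reshape(-1,3),cv2.Rodrigues(p["R"])[0],p["t"],p["mtx"],p["dist_coeffs"])[0][:,0]
def ray(n,uv,z):
    p=P[n];a=cv2.undistortPoints(np.array([[uv]],float),p["mtx"],p["dist_coeffs"])[0,0]
    d=p["R"].T@[a[0],a[1],1];c=-p["R"].T@p["t"];return c+d*(z-c[2])/d[2]
def W(pose,L):
    x,y,a=pose;c,s=np.cos(a),np.sin(a);L=np.array(L,float);return L@np.array([[c,-s,0],[s,c,0],[0,0,1]]).T+[x,y,0]
E
cat > fit.py <<'E'
from h import *
T1=lambda c:((c[0]+.5)/8-.5+365,(c[1]+.5)/8-.5+208)
T2=lambda c:((c[0]+.5)/8-.5+230,(c[1]+.5)/8-.5+200)
S1=lambda c:((c[0]+.5)/8-.5+362,(c[1]+.5)/8-.5+145)
S2=lambda c:((c[0]-360+.5)/8-.5+255,(c[1]+.5)/8-.5+204)
def fit(obs,x0,ng=0):
    def f(p):
        o=[]
        for n,uv,L in obs:
            L=[v(p[3]) if callable(v) else v for v in L]
            o.append(proj(n,W(p[:3],[L]))[0]-uv)
        return np.ravel(o)
    r=least_squares(f,x0,loss="soft_l1");print(np.round(r.x,4),"yaw",np.degrees(r.x[2]).round(2));print(r.fun.reshape(-1,2).round(1).tolist())
    return r.x
ga=lambda g:-.03+g
t=lambda c,L:("top",T1(c),L)
s=lambda c,L:("scene",S1(c),L)
OT=[t((85,240),(.03,.075,.014)),t((550,50),(.03,-.075,.014)),t((640,212),(-.03,-.075,.014)),t((160,418),(-.03,.075,.014)),
 t((482,118),(.014,-.03,.06)),t((525,207),(-.014,-.03,.06)),t((392,160),(.014,ga,.06)),t((430,238),(-.014,ga,.06))]
OS=[s((60,360),(.03,.075,.014)),s((243,388),(-.03,.075,.014)),s((135,105),(.03,-.075,.014)),s((308,132),(-.03,-.075,.014)),
 s((175,67),(.014,-.03,.06)),s((258,73),(-.014,-.03,.06)),s((155,117),(.014,lambda g:-.022+g,.06)),s((240,126),(-.014,lambda g:-.022+g,.06))]
x0=[.45,-.17,.35,.028]
for o in(OT,OS,OT+OS):fit(o,x0)
t=lambda c,L:("top",T2(c),L)
s=lambda c,L:("scene",S2(c),L)
OT=[t((60,74),(.028,.062,.018)),t((486,42),(.028,-.062,.018)),t((500,235),(-.028,-.062,.018)),t((70,262),(-.028,.062,.018))]
for k,(u,v) in enumerate([(105,74),(208,67),(308,57),(408,50)]):OT.append(t((u,v),(.017,.042-.028*k,.058)))
OS=[]
# scene: nearest spacer is +y (k=0); near-left face top corners at y+5mm
for k,(a,b) in enumerate([((463,202),(575,248)),((530,143),(640,188)),((592,85),(703,127)),((655,30),(764,74))]):
    y=.042-.028*k;OS+=[s(a,(.017,y+.005,.058)),s(b,(-.017,y+.005,.058))]
OS+=[s((398,337),(.028,.062,.018)),s((570,415),(-.028,.062,.018))]
for o in(OT,OS,OT+OS):fit(o,[.5,.15,.05])
print("dropper",ray("top",(317,303),.0),ray("scene",(393,249),0))
E
python3 fit.py
```

```text
[ 0.4985 -0.1711  0.3394  0.0268] yaw 19.45
[[-0.8, -1.0], [0.2, -1.6], [0.7, 1.9], [0.8, 1.2], [-0.6, -0.4], [-0.3, 0.2], [-0.4, -1.1], [0.4, 1.0]]
[ 0.4975 -0.1666  0.3505  0.0245] yaw 20.08
[[-1.1, -0.2], [0.6, 0.5], [-0.5, -0.2], [0.2, -0.1], [-0.4, -0.6], [0.2, 0.3], [0.1, -0.2], [0.7, 0.4]]
[ 0.4985 -0.17    0.3451  0.0262] yaw 19.77
[[-1.2, -0.8], [-0.4, -1.7], [0.2, 1.7], [0.5, 1.3], [-1.1, -0.4], [-0.8, 0.1], [-0.7, -1.1], [0.2, 0.9], [-0.9, -1.1], [0.7, -0.4], [-0.1, -0.9], [0.7, -0.7], [-0.0, -1.3], [0.6, -0.4], [0.3, -0.6], [0.9, 0.0]]
[0.5555 0.1595 0.0262] yaw 1.5
[[0.1, -0.1], [0.3, -0.1], [-0.0, -0.5], [-0.5, 0.2], [0.1, -0.0], [-0.1, -0.1], [-0.0, 0.2], [0.1, 0.2]]
[0.5543 0.16   0.0385] yaw 2.2
[[0.2, -0.3], [-0.4, 0.2], [0.1, -0.2], [-0.4, 0.2], [0.3, -0.0], [-0.5, 0.5], [0.0, 0.0], [-0.6, 0.1], [0.6, -0.7], [0.8, 0.2]]
[0.5549 0.1596 0.0319] yaw 1.83
[[-0.0, 0.3], [0.2, 0.0], [0.0, -0.4], [-0.4, 0.6], [0.0, 0.4], [-0.2, 0.2], [-0.1, 0.5], [0.0, 0.3], [0.0, -0.6], [-0.7, -0.0], [-0.0, -0.5], [-0.6, -0.1], [0.2, -0.3], [-0.6, 0.3], [0.1, -0.2], [-0.6, -0.0], [0.4, -1.1], [0.5, -0.1]]
dropper [0.36097861 0.04797663 0.        ] [0.35701416 0.05103727 0.        ]
```

Both views agree: press at (0.4985, -0.170), yaw 19.8°, gap about 26 mm, so two spacers. Rack at (0.555, 0.1596), yaw 1.8°. I'm moving above the end spacer nearest the press, at about (0.556, 0.1176).

>>> carry_out --commands '[[[0.02, 0.038, 0, 4], [0.02, 0.038, 0, 4], [0.02, 0.038, 0, 4], [0.02, 0.038, 0, 4], [0.02, 0.038, 0, 4]]]' --grip 0.7

```text
time_s: 0.6
position: [0.2936, -0.3764, 0.2309]
ee_rot: [-3.141, -0.0, 0.679]
wrist_force: [1.1, -0.6, 0.9]
opening: 0.703
grip_force: 0.0
```

>>> carry_out --commands '[[[0.02, 0.038, 0, 4], [0.02, 0.038, 0, 4], [0.02, 0.038, 0, 4], [0.02, 0.038, 0, 4], [0.02, 0.038, 0, 4]]]'

```text
time_s: 1.1
position: [0.3936, -0.1864, 0.2312]
ee_rot: [3.141, 0.0, 1.029]
wrist_force: [0.9, -0.2, -1.1]
opening: 0.703
grip_force: 0.0
```

>>> carry_out --commands '[[[0.02, 0.038, 0, 4], [0.02, 0.038, 0, 4], [0.02, 0.038, 0, 4], [0.02, 0.038, 0, 4], [0.02, 0.038, 0, 4]]]'

```text
time_s: 1.6
position: [0.4936, 0.0038, 0.2311]
ee_rot: [-3.142, 0.0, 1.378]
wrist_force: [0.7, -1.1, 0.5]
opening: 0.7
grip_force: 0.0
```

>>> carry_out --commands '[[[0.02, 0.038, 0, 4], [0.02, 0.038, 0, 4], [0.02, 0.038, 0, 4], [0, 0, -0.03, 1], [0, 0, 0, 0]]]'

```text
time_s: 2.1
position: [0.5514, 0.117, 0.1972]
ee_rot: [-3.135, -0.0, 1.604]
wrist_force: [-1.7, -0.5, -0.9]
opening: 0.701
grip_force: 0.0
```

>>> carry_out --commands '[[[0.0045, 0.0005, -0.04, 0], [0, 0, -0.04, 0], [0, 0, -0.04, 0], [0, 0, 0, 0], [0, 0, 0, 0]]]'

```text
time_s: 2.6
position: [0.5574, 0.1158, 0.0826]
ee_rot: [-3.141, 0.0, 1.601]
wrist_force: [0.2, 0.3, 0.7]
opening: 0.699
grip_force: 0.0
```

```bash
python3 - <<'E'
from h import *
a=read_camera("top");b=read_camera("scene")
f=lambda i,x,y,w,h:cv2.resize(i[y:y+h,x:x+w],None,fx=5,fy=5,interpolation=cv2.INTER_CUBIC)
cv2.imwrite("pics/g1.png",np.hstack([f(a,225,170,80,80),f(b,240,180,80,80)]))
print(observe()["position"])
E
```

```text
[0.5592694  0.11598301 0.08451654]
```

View pics/g1.png

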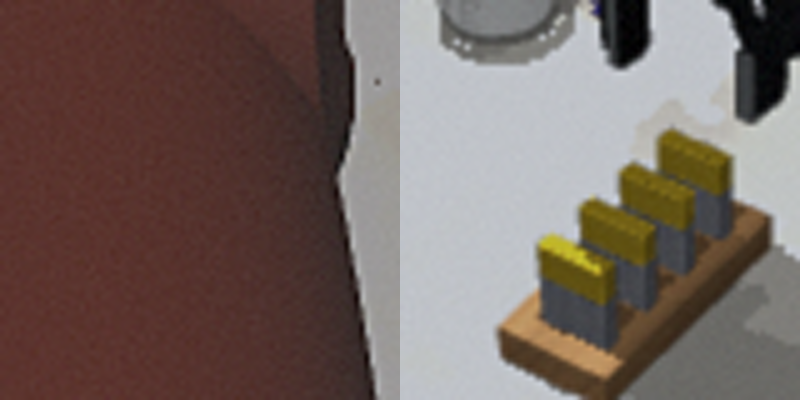

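Only the scene view helps here: the arm hides the rack from the top. The finger tips at full-image (284,192) and (311,204) look lined up over the last spacer. I'll check by projection.

```bash
python3 - <<'E'
from h import *
for i in range(2):
    b=read_camera("scene");print(observe()["position"])
x,y=.558,.117
for h in(.085,.09):print(proj("scene",[[x+.03,y,h],[x-.03,y,h],[x+.04,y,h],[x-.04,y,h]]).round(1).tolist())
E
```

```text
[0.55946586 0.11608061 0.08453879]
[0.55935403 0.11621163 0.08421478]
[[287.6, 193.3], [310.2, 203.6], [283.9, 191.7], [314.0, 205.3]]
[[287.5, 191.5], [310.2, 201.7], [283.8, 189.8], [314.1, 203.4]]
```

>>> carry_out --commands '[[[-0.003, 0.0015, -0.03, 0], [0, 0, -0.028, 0], [0, 0, 0, 0], [0, 0, 0, 0]]]'

```text
time_s: 3.2
position: [0.5551, 0.1179, 0.0247]
ee_rot: [3.141, 0.0, 1.602]
wrist_force: [-0.6, 0.4, 1.1]
opening: 0.701
grip_force: 0.0
```

>>> carry_out --commands '[[[0, 0, 0, 0], [0, 0, 0, 0], [0, 0, 0, 0], [0, 0, 0, 0], [0, 0, 0, 0]]]' --grip 0.2

```text
time_s: 3.7
position: [0.5562, 0.1179, 0.0257]
ee_rot: [3.138, 0.0, 1.602]
wrist_force: [-0.6, 0.4, 7.3]
opening: 0.384
grip_force: 59.2
```

>>> carry_out --commands '[[[0, 0, 0, 0], [0, 0, 0, 0], [0, 0, 0, 0]]]'

```text
time_s: 4.0
position: [0.5562, 0.1179, 0.0257]
ee_rot: [3.138, 0.0, 1.602]
wrist_force: [-0.9, -0.5, 5.6]
opening: 0.39
grip_force: 59.2
```

>>> carry_out --commands '[[[0, 0, 0.02, 0], [0, 0, 0.03, 0], [0, 0, 0.04, 0], [0, 0, 0.035, 0], [-0.006, -0.033, 0, 2]]]'

```text
time_s: 4.5
position: [0.5521, 0.0866, 0.1555]
ee_rot: [3.131, 0.001, 1.64]
wrist_force: [0.7, -1.3, -0.7]
opening: 0.385
grip_force: 62.5
```

>>> carry_out --commands '[[[-0.006, -0.033, 0, 2], [-0.006, -0.033, 0, 2], [-0.006, -0.033, 0, 2], [-0.006, -0.033, 0, 2], [-0.006, -0.033, 0, 2]]]'

```text
time_s: 5.0
position: [0.5188, -0.0816, 0.1497]
ee_rot: [3.14, 0.001, 1.813]
wrist_force: [-0.1, -0.3, -0.6]
opening: 0.387
grip_force: 62.5
```

>>> carry_out --commands '[[[-0.006, -0.033, 0, 2], [-0.006, -0.033, 0, 2], [-0.006, -0.033, 0, 2], [0, 0, 0, 0], [0, 0, 0, 0]]]'

```text
time_s: 5.5
position: [0.5008, -0.1796, 0.1492]
ee_rot: [3.141, 0.001, 1.914]
wrist_force: [-0.8, 0.5, 0.2]
opening: 0.387
grip_force: 62.5
```

```bash
python3 - <<'E'
from h import *
a=read_camera("top");b=read_camera("scene")
f=lambda i,x,y,w,h:cv2.resize(i[y:y+h,x:x+w],None,fx=8,fy=8,interpolation=cv2.INTER_CUBIC)
cv2.imwrite("pics/g2.png",np.hstack([f(b,355,135,55,65),f(a,370,205,45,65)]))
s=observe();print(s["position"],s["ee_rot"],s["opening"])
E
```

```text
[ 0.50099597 -0.17842155  0.14890251] [3.14095127e+00 3.24171150e-04 1.91624412e+00] 0.38646409141622584
```

View pics/g2.png

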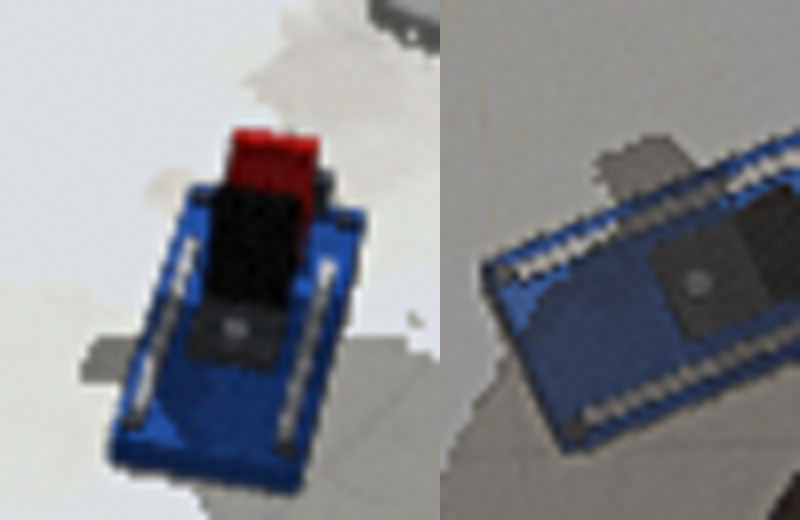

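The gripper is out of frame above. In the scene crop the anvil's black/grey boundary is at (249,301) and its top edge at (262,191). In the top crop the boundary is at (753,266). I'll use these to refine the anvil position.

```bash
python3 - <<'E'
from h import *
a=np.radians(19.77)
def loc(X):
    d=X[:2]-[.4985,-.1695];return np.round([d[0]*np.cos(a)+d[1]*np.sin(a),-d[0]*np.sin(a)+d[1]*np.cos(a)],4)
S=lambda c:(c[0]/8+355-.44,c[1]/8+135-.44)
T=lambda c:((c[0]-440)/8+370-.44,c[1]/8+205-.44)
T1=lambda c:(c[0]/8+365-.44,c[1]/8+208-.44)
for n,f,c,z,d in[("scene",S,(249,301),.021,.008),("scene",S,(262,191),.06,0),("top",T,(753,266),.021,.008),
  ("scene",S,(232,363),.0175,.034),("top",T,(671,290),.021,.034),("top",T1,(411,199),.06,0),("top",T1,(385,213),.06,.008),
  ("top",T1,(503,162),.06,-.030),("scene",S,(277,140),.06,-.030)]:
    l=loc(ray(n,f(c),z));print(n,l,"face y",(l[1]-d).round(4))
# current tcp
print(loc(observe()["position"]), np.degrees(observe()["ee_rot"][2])-90)
E
```

```text
scene [-0.0013  0.0022] face y -0.0058
scene [-0.0006 -0.0013] face y -0.0013
top [-0.0032  0.0043] face y -0.0037
scene [-0.0011  0.0327] face y -0.0013
top [-0.0005  0.0286] face y -0.0054
top [-0.0007 -0.0047] face y -0.0047
top [-0.0015  0.0035] face y -0.0045
top [-0.0012 -0.0322] face y -0.0022
scene [-0.0006 -0.0326] face y -0.0026
[-0.0007 -0.0092] 19.792700598842927
```

>>> carry_out --commands '[[[0.001, -0.003, -0.03, 0], [0, 0, -0.03, 0], [0, 0, -0.025, 0], [0, 0, 0, 0], [0, 0, 0, 0]]]'

```text
time_s: 6.1
position: [0.5019, -0.1812, 0.064]
ee_rot: [3.142, -0.0, 1.917]
wrist_force: [1.6, -0.5, 0.3]
opening: 0.381
grip_force: 62.6
```

>>> carry_out --commands '[[[0, 0, -0.01, 0], [0, 0, -0.01, 0], [0, 0, -0.006, 0], [0, 0, 0, 0], [0, 0, 0, 0]]]'

```text
time_s: 6.6
position: [0.5016, -0.1821, 0.0373]
ee_rot: [-3.142, -0.0, 1.916]
wrist_force: [0.5, 0.2, 0.4]
opening: 0.383
grip_force: 62.5
```

>>> carry_out --commands '[[[0, 0, -0.004, 0], [-0.0003, 0.001, 0, 0], [-0.0003, 0.001, 0, 0], [0, 0, 0, 0], [0, 0, 0, 0]]]'

```text
time_s: 7.1
position: [0.5012, -0.1801, 0.0335]
ee_rot: [3.141, 0.0, 1.916]
wrist_force: [0.0, -0.6, -0.7]
opening: 0.39
grip_force: 62.5
```

>>> carry_out --commands '[[[-0.0003, 0.001, 0, 0], [0, 0, 0, 0], [0, 0, 0, 0]]]'

```text
time_s: 7.4
position: [0.5008, -0.179, 0.0334]
ee_rot: [3.141, 0.0, 1.916]
wrist_force: [-0.7, 0.0, -0.7]
opening: 0.386
grip_force: 62.5
```

>>> carry_out --commands '[[[-0.0003, 0.001, 0, 0], [0, 0, 0, 0], [0, 0, 0, 0]]]'

```text
time_s: 7.7
position: [0.5007, -0.1788, 0.0334]
ee_rot: [3.141, 0.001, 1.916]
wrist_force: [2.5, -5.1, -3.3]
opening: 0.383
grip_force: 62.3
```

The spacer touched the anvil at local y ≈ -9.5 mm, so the anvil face is at about -4.5 mm. I back off slightly, set it down and release.

>>> carry_out --commands '[[[0.0003, -0.001, 0, 0], [0, 0, -0.001, 0], [0, 0, -0.001, 0], [0, 0, 0, 0], [0, 0, 0, 0]]]'

```text
time_s: 8.2
position: [0.5008, -0.1789, 0.0317]
ee_rot: [3.141, -0.0, 1.916]
wrist_force: [-1.6, 2.0, 5.6]
opening: 0.387
grip_force: 63.3
```

>>> carry_out --commands '[[[0, 0, 0, 0], [0, 0, 0, 0], [0, 0, 0, 0], [0, 0, 0, 0]]]' --grip 0.7

```text
time_s: 8.6
position: [0.5007, -0.179, 0.0312]
ee_rot: [-3.142, -0.0, 1.916]
wrist_force: [0.0, -0.1, 0.1]
opening: 0.697
grip_force: 0.0
```

>>> carry_out --commands '[[[0, 0, 0.03, 0], [0, 0, 0.04, 0], [0, 0, 0.05, 0], [0.005, 0.026, 0, -2], [0.005, 0.026, 0, -2]]]'

```text
time_s: 9.1
position: [0.5119, -0.1275, 0.1534]
ee_rot: [3.139, 0.002, 1.843]
wrist_force: [-0.1, 0.6, -0.8]
opening: 0.704
grip_force: 0.0
```

>>> carry_out --commands '[[[0.005, 0.03, 0, -2], [0.005, 0.03, 0, -2], [0.005, 0.03, 0, -2], [0.005, 0.03, 0, -2], [0.005, 0.03, 0, -2]]]'

```text
time_s: 9.6
position: [0.5359, 0.0242, 0.1513]
ee_rot: [3.141, 0.0, 1.67]
wrist_force: [0.4, 0.1, 0.7]
opening: 0.7
grip_force: 0.0
```

>>> carry_out --commands '[[[0.005, 0.03, 0, -2], [0.005, 0.03, 0, -2], [0.005, 0.03, 0, 0], [0, 0.03, 0, 0], [0, 0, 0, 0]]]'

```text
time_s: 10.1
position: [0.5504, 0.1459, 0.1511]
ee_rot: [-3.141, -0.001, 1.605]
wrist_force: [-0.2, 0.4, -0.1]
opening: 0.7
grip_force: 0.0
```

```bash
python3 - <<'E'
from h import *
a=read_camera("top");b=read_camera("scene")
f=lambda i,x,y,w,h:cv2.resize(i[y:y+h,x:x+w],None,fx=8,fy=8,interpolation=cv2.INTER_CUBIC)
cv2.imwrite("pics/g3.png",np.hstack([f(b,365,135,42,62),f(a,395,210,55,62)]))
s=observe();print(s["position"],s["ee_rot"],s["opening"])
print(W((.5549,.1596,.0319),[[0,-.014,0]]))
E
```

```text
[0.55062387 0.14337012 0.15114008] [-3.14137088e+00  2.18769463e-04  1.60326245e+00] 0.7036227935752198
[[0.55534652 0.14560712 0.        ]]
```

View pics/g3.png

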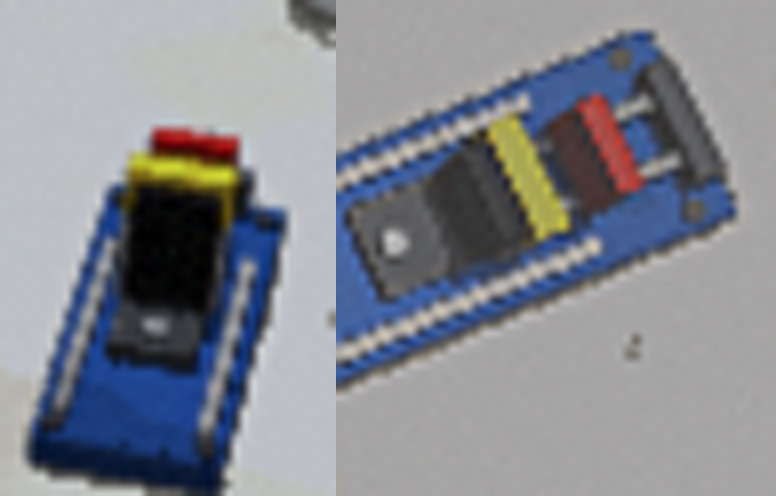

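The first spacer stands upright against the anvil, with yellow at (530,175) in the right half. Red jaw to yellow is about 17 mm, so one more spacer will do. I'm picking the next one.

>>> carry_out --commands '[[[0.005, 0.002, -0.04, 0], [0, 0, -0.04, 0], [0, 0, -0.025, 0], [0, 0, 0, 0], [0, 0, 0, 0]]]'

```text
time_s: 10.7
position: [0.5559, 0.1441, 0.047]
ee_rot: [-3.142, 0.0, 1.601]
wrist_force: [-0.7, -0.0, 0.5]
opening: 0.697
grip_force: 0.0
```

>>> carry_out --commands '[[[0, 0, -0.02, 0], [0, 0, 0, 0], [0, 0, 0, 0]]]'

```text
time_s: 11.0
position: [0.5566, 0.1447, 0.0281]
ee_rot: [3.14, 0.0, 1.602]
wrist_force: [0.6, -1.1, 0.0]
opening: 0.702
grip_force: 0.0
```

>>> carry_out --commands '[[[0, 0, 0, 0], [0, 0, 0, 0], [0, 0, 0, 0], [0, 0, 0, 0], [0, 0, 0, 0]]]' --grip 0.2

```text
time_s: 11.5
position: [0.5568, 0.1449, 0.028]
ee_rot: [3.139, 0.0, 1.602]
wrist_force: [-0.5, 0.2, 6.5]
opening: 0.385
grip_force: 59.5
```

>>> carry_out --commands '[[[0, 0, 0, 0], [0, 0, 0, 0]]]'

```text
time_s: 11.7
position: [0.5568, 0.1449, 0.028]
ee_rot: [3.139, 0.0, 1.602]
wrist_force: [-0.9, -0.2, 6.7]
opening: 0.384
grip_force: 59.5
```

>>> carry_out --commands '[[[0, 0, 0.02, 0], [0, 0, 0.03, 0], [0, 0, 0.04, 0], [0, 0, 0.035, 0], [-0.006, -0.037, 0, 2]]]'

```text
time_s: 12.2
position: [0.5528, 0.11, 0.1577]
ee_rot: [3.132, -0.0, 1.641]
wrist_force: [0.8, -0.2, -0.4]
opening: 0.384
grip_force: 60.0
```

>>> carry_out --commands '[[[-0.006, -0.037, 0, 2], [-0.006, -0.037, 0, 2], [-0.006, -0.037, 0, 2], [-0.006, -0.037, 0, 2], [-0.006, -0.037, 0, 2]]]'

```text
time_s: 12.7
position: [0.5195, -0.0785, 0.1519]
ee_rot: [3.141, 0.001, 1.813]
wrist_force: [0.7, 0.2, -0.3]
opening: 0.39
grip_force: 60.0
```

>>> carry_out --commands '[[[-0.006, -0.037, 0, 2], [-0.005, -0.037, 0, 2], [-0.004, -0.037, 0, 2], [0, 0, 0, 0], [0, 0, 0, 0]]]'

```text
time_s: 13.2
position: [0.5046, -0.1887, 0.1516]
ee_rot: [3.141, -0.0, 1.914]
wrist_force: [0.0, -0.0, -1.1]
opening: 0.383
grip_force: 60.0
```

>>> carry_out --commands '[[[0, 0, 0, 0], [0, 0, 0, 0]]]'

```text
time_s: 13.4
position: [0.505, -0.1871, 0.1515]
ee_rot: [3.141, -0.0, 1.917]
wrist_force: [0.5, -0.4, -0.2]
opening: 0.383
grip_force: 60.0
```

>>> carry_out --commands '[[[0.0005, -0.0045, -0.03, 0], [0, 0, -0.03, 0], [0, 0, -0.015, 0], [0, 0, 0, 0], [0, 0, 0, 0]]]'

```text
time_s: 13.9
position: [0.5057, -0.1923, 0.0773]
ee_rot: [3.141, 0.0, 1.917]
wrist_force: [0.1, 0.3, 0.4]
opening: 0.386
grip_force: 60.0
```

```bash
python3 - <<'E'
from h import *
b=read_camera("scene")
f=lambda i,x,y,w,h:cv2.resize(i[y:y+h,x:x+w],None,fx=8,fy=8,interpolation=cv2.INTER_CUBIC)
cv2.imwrite("pics/g4.png",f(b,350,115,75,72))
s=observe();print(s["position"],s["ee_rot"],s["opening"])
E
```

```text
[ 0.50606992 -0.19277304  0.07789966] [3.14042410e+00 1.52826833e-03 1.91653068e+00] 0.3874085415699249
```

View pics/g4.png

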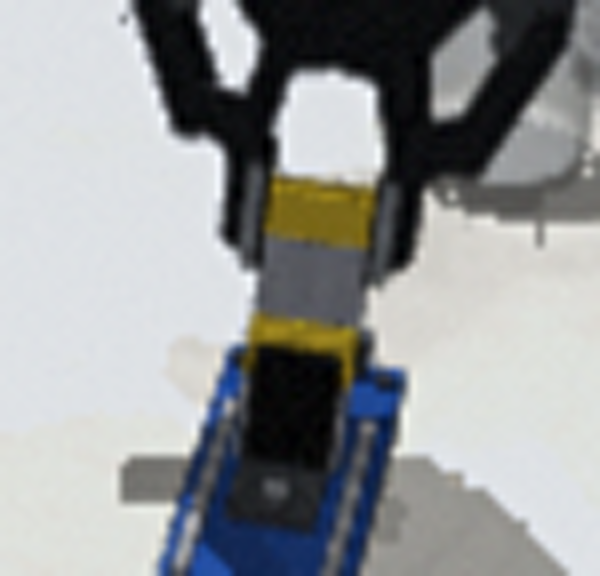

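No contact so far. The 22 mm pads could catch the first spacer's top edge, so I ease towards the jaw while feeling for contact.

>>> carry_out --commands '[[[0, 0, -0.01, 0], [0.0003, -0.001, 0, 0], [0.0003, -0.001, 0, 0], [0, 0, 0, 0], [0, 0, 0, 0]]]'

```text
time_s: 14.45
position: [0.506, -0.1947, 0.0666]
ee_rot: [3.141, 0.0, 1.916]
wrist_force: [-0.0, -1.1, -0.7]
opening: 0.386
grip_force: 60.0
```

>>> carry_out --commands '[[[0, 0, 0, 0], [0, 0, 0, 0]]]'

```text
time_s: 14.65
position: [0.5059, -0.1946, 0.0664]
ee_rot: [3.141, 0.0, 1.916]
wrist_force: [-0.3, -0.5, -0.6]
opening: 0.384
grip_force: 60.0
```

>>> carry_out --commands '[[[0.0001, -0.0004, -0.003, 0], [0, 0, -0.004, 0], [0, 0, -0.003, 0], [0, 0, 0, 0], [0, 0, 0, 0]]]'

```text
time_s: 15.15
position: [0.5059, -0.1949, 0.0561]
ee_rot: [-3.141, -0.0, 1.916]
wrist_force: [1.3, -1.6, -0.6]
opening: 0.387
grip_force: 60.0
```

>>> carry_out --commands '[[[0, 0, -0.006, 0], [0, 0, -0.006, 0], [0, 0, -0.006, 0], [0, 0, 0, 0], [0, 0, 0, 0]]]'

```text
time_s: 15.65
position: [0.5058, -0.1948, 0.038]
ee_rot: [-3.141, -0.001, 1.916]
wrist_force: [-0.3, -0.0, -1.0]
opening: 0.386
grip_force: 60.0
```

>>> carry_out --commands '[[[0, 0, -0.002, 0], [0, 0, -0.002, 0], [0, 0, 0, 0], [0, 0, 0, 0]]]'

```text
time_s: 16.05
position: [0.506, -0.195, 0.0343]
ee_rot: [3.142, -0.0, 1.916]
wrist_force: [-0.4, 0.6, -0.3]
opening: 0.383
grip_force: 60.0
```

>>> carry_out --commands '[[[0, 0, -0.0012, 0], [0, 0, 0, 0], [0, 0, 0, 0]]]'

```text
time_s: 16.35
position: [0.5062, -0.1951, 0.034]
ee_rot: [3.141, 0.001, 1.916]
wrist_force: [-2.9, 0.6, 6.6]
opening: 0.384
grip_force: 60.9
```

>>> carry_out --commands '[[[0, 0, 0, 0], [0, 0, 0, 0], [0, 0, 0, 0], [0, 0, 0, 0], [0, 0, 0, 0]]]' --grip 0.7

```text
time_s: 16.85
position: [0.506, -0.195, 0.033]
ee_rot: [3.142, -0.0, 1.916]
wrist_force: [0.4, 0.1, -1.1]
opening: 0.698
grip_force: 0.0
```

>>> carry_out --commands '[[[0, 0, 0.02, 0], [0, 0, 0.03, 0], [0, 0, 0.04, 0], [0.014, -0.036, 0, 0], [0, 0, 0, 0]]]'

```text
time_s: 17.35
position: [0.5216, -0.2344, 0.1244]
ee_rot: [3.14, 0.004, 1.914]
wrist_force: [-0.6, -0.3, -0.3]
opening: 0.702
grip_force: 0.0
```

>>> carry_out --commands '[[[0, 0, 0, 0], [0, 0, 0, 0], [0, 0, 0, 0], [0, 0, 0, 0], [0, 0, 0, 0]]]' --grip 0

```text
time_s: 17.85
position: [0.5199, -0.2306, 0.1231]
ee_rot: [-3.142, -0.0, 1.916]
wrist_force: [0.4, 0.4, -0.1]
opening: -0.003
grip_force: 0.0
```

```bash
python3 - <<'E'
from h import *
b=read_camera("scene");a=read_camera("top")
f=lambda i,x,y,w,h:cv2.resize(i[y:y+h,x:x+w],None,fx=7,fy=7,interpolation=cv2.INTER_CUBIC)
cv2.imwrite("pics/g5.png",np.hstack([f(b,355,110,55,80),f(a,395,200,55,80)]))
s=observe();print(s["position"],s["ee_rot"],s["opening"])
E
```

```text
[ 0.51995082 -0.23077943  0.12314751] [3.14147717e+00 4.60665483e-05 1.91624829e+00] -0.001288079532866562
```

View pics/g5.png

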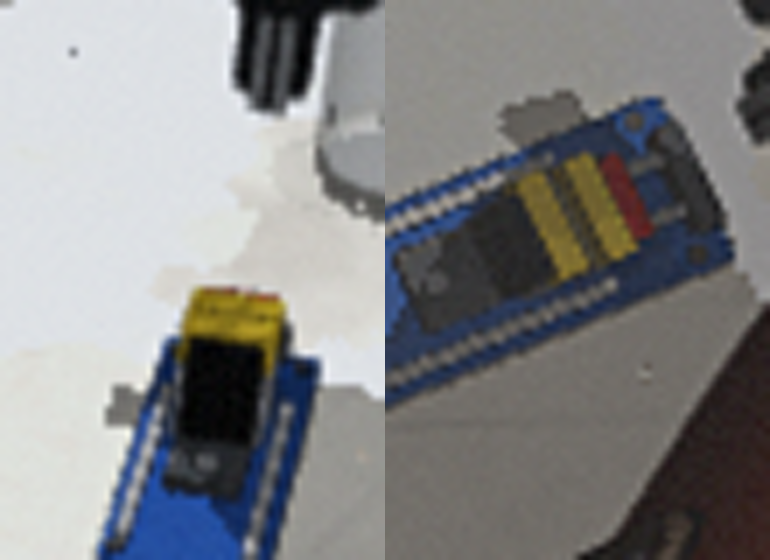

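Both spacers stand in the gap, in the right half at (550,228) and (600,205), with red at (627,195) touching the second one and about 6 mm between the two. I'm lowering the closed fingers behind the jaw and will then push.

>>> carry_out --commands '[[[0, 0, -0.03, 0], [0, 0, -0.03, 0], [0, 0, -0.02, 0], [0, 0, 0, 0], [0, 0, 0, 0]]]'

```text
time_s: 18.45
position: [0.52, -0.2309, 0.0436]
ee_rot: [-3.142, -0.0, 1.916]
wrist_force: [-1.3, -1.3, 0.5]
opening: 0.0
grip_force: 0.0
```

>>> carry_out --commands '[[[-0.0014, 0.0038, 0, 0], [-0.0014, 0.0038, 0, 0], [0, 0, 0, 0], [0, 0, 0, 0], [0, 0, 0, 0]]]'

```text
time_s: 18.95
position: [0.5174, -0.2235, 0.0434]
ee_rot: [3.141, 0.0, 1.916]
wrist_force: [0.5, -0.0, 0.1]
opening: 0.001
grip_force: 0.0
```

>>> carry_out --commands '[[[-0.0007, 0.0019, 0, 0], [-0.0007, 0.0019, 0, 0], [0, 0, 0, 0], [0, 0, 0, 0], [0, 0, 0, 0]]]'

```text
time_s: 19.45
position: [0.5158, -0.2196, 0.0431]
ee_rot: [3.141, 0.0, 1.916]
wrist_force: [0.3, -0.2, 0.1]
opening: -0.0
grip_force: 0.0
```

>>> carry_out --commands '[[[-0.0007, 0.0019, 0, 0], [-0.0007, 0.0019, 0, 0], [0, 0, 0, 0], [0, 0, 0, 0], [0, 0, 0, 0]]]'

```text
time_s: 19.95
position: [0.5144, -0.2158, 0.0431]
ee_rot: [3.141, 0.0, 1.916]
wrist_force: [-0.4, 0.1, -0.8]
opening: -0.0
grip_force: 0.5
```

>>> carry_out --commands '[[[-0.0007, 0.0019, 0, 0], [0, 0, 0, 0], [0, 0, 0, 0], [0, 0, 0, 0]]]'

```text
time_s: 20.35
position: [0.5136, -0.2138, 0.0431]
ee_rot: [3.142, -0.0, 1.916]
wrist_force: [-0.3, -1.3, -0.0]
opening: -0.001
grip_force: 0.6
```

>>> carry_out --commands '[[[-0.0007, 0.0019, 0, 0], [0, 0, 0, 0], [0, 0, 0, 0], [0, 0, 0, 0]]]'

```text
time_s: 20.75
position: [0.513, -0.2119, 0.0432]
ee_rot: [3.141, -0.0, 1.916]
wrist_force: [-0.1, -0.7, -0.2]
opening: -0.002
grip_force: 0.6
```

>>> carry_out --commands '[[[-0.0007, 0.0019, 0, 0], [0, 0, 0, 0], [0, 0, 0, 0], [0, 0, 0, 0]]]'

```text
time_s: 21.15
position: [0.5126, -0.2109, 0.0432]
ee_rot: [3.141, 0.002, 1.916]
wrist_force: [3.0, -5.3, -3.3]
opening: -0.0
grip_force: 3.1
```

>>> carry_out --commands '[[[-0.0004, 0.001, 0, 0], [0, 0, 0, 0], [0, 0, 0, 0], [0, 0, 0, 0]]]'

```text
time_s: 21.55
position: [0.5126, -0.2109, 0.0433]
ee_rot: [3.141, 0.004, 1.915]
wrist_force: [4.2, -10.5, -6.8]
opening: 0.001
grip_force: 5.5
```

>>> carry_out --commands '[[[-0.0004, 0.001, 0, 0], [0, 0, 0, 0], [0, 0, 0, 0], [0, 0, 0, 0]]]'

```text
time_s: 21.95
position: [0.5126, -0.2109, 0.0434]
ee_rot: [3.141, 0.006, 1.915]
wrist_force: [6.9, -14.5, -9.3]
opening: 0.002
grip_force: 8.0
```

The jaw stops hard at about 16 N after about 5 mm of travel, far short of the 14 mm stroke. One more small push, then a check.

>>> carry_out --commands '[[[-0.0004, 0.001, 0, 0], [0, 0, 0, 0], [0, 0, 0, 0], [0, 0, 0, 0], [0, 0, 0, 0]]]'

```text
time_s: 22.45
position: [0.5126, -0.2108, 0.0434]
ee_rot: [3.141, 0.008, 1.914]
wrist_force: [8.8, -20.3, -13.2]
opening: 0.001
grip_force: 10.5
```

>>> carry_out --commands '[[[0, 0, 0, 0], [0, 0, 0, 0], [0, 0, 0, 0], [0, 0, 0, 0], [0, 0, 0, 0]]]'

```text
time_s: 22.95
position: [0.5126, -0.2108, 0.0434]
ee_rot: [3.141, 0.008, 1.914]
wrist_force: [8.3, -19.9, -13.6]
opening: -0.0
grip_force: 10.5
```

```bash
python3 - <<'E'
from h import *
b=read_camera("scene");a=read_camera("top")
f=lambda i,x,y,w,h:cv2.resize(i[y:y+h,x:x+w],None,fx=7,fy=7,interpolation=cv2.INTER_CUBIC)
cv2.imwrite("pics/g6.png",np.hstack([f(b,355,110,55,80),f(a,395,200,55,80)]))
s=observe();print(s["position"],s["wrist_force"])
E
```

```text
[ 0.51257295 -0.21083503  0.04343152] [  9.06024265 -18.32015794 -12.82737868]
```

View pics/g6.png

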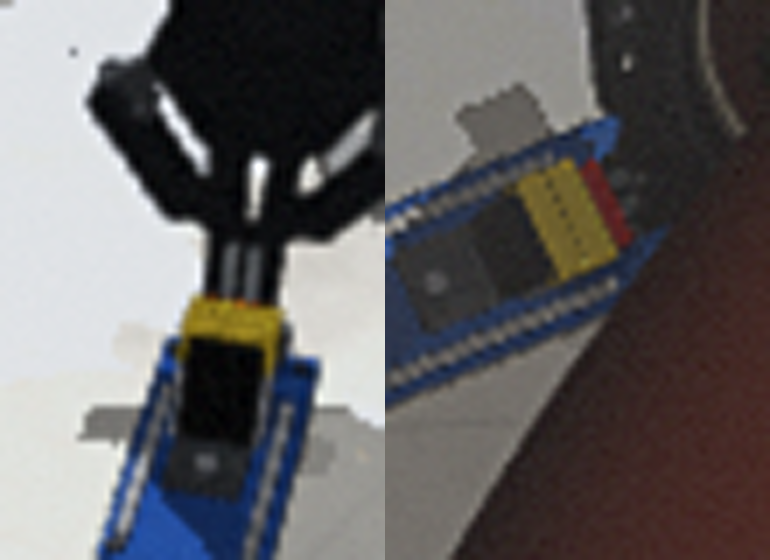

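The two spacers are pressed face to face between the jaw and the anvil, with yellow at (570,220) and red at (608,205), square and upright. The push holds steady at about 20 N, so I'm handing in.

```bash
python3 -c "
from cell import *
print(job_done())"
```

```text
the job is handed in; nothing more can be done
None
```

I handed the job in with two spacers upright in the gap and the fingers still squeezing the jaw onto them at about 20 N; the other two were left in the rack, and I don't have the verdict.

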